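# Check the roller limit switch of a sample shuttle

### The job

Check the home switch of the tube shuttle. With the shuttle left where it is, push the roller arm over by hand, away from the rail, until the switch clicks but without forcing it to its end stop, and let it spring fully back; then push the shuttle gently along its rail all the way home against the stop, so that its cam holds the roller arm over, and leave it there. Do not move the other switch's plain rod arm or knock the bottles standing about.

Things in the scene. Friction and masses are not known exactly. Their poses are not given: they have to be found in the camera images.
- lane: Fixed shuttle lane: white metal base plate 200 x 400 x 12 mm, origin at its underside on the worktop. y runs along the rail towards home, x across it to the side where both switches stand. Rail at lane x = -16 mm, top 22 mm above the worktop. The grey stop with a black bumper (52 mm high) at the +y end is home; the low block at the -y end (28 mm high, y -187 to -201 mm) is the park stop.
- limit_arm (a joint): Swing of the home switch's roller arm, rad: 0 at rest, growing as the roller is pushed in lane +x (clockwise from above). Clicks at 0.42 (24 degrees); over 0.80 counts as forced; end stop 0.95. A spring returns it: 1.2 N at the roller to start it, 4 N at 0.8. The shuttle's cam, when home, holds it at about 0.55.
- switch_pivot (a point): Upright pivot of the roller arm, on top of the 40 mm high grey housing at lane x = 75, y = 18.6 mm. The roller's centre is 60 mm from it. At rest the arm points 0.90 rad (52 degrees) from lane +y towards -x, towards the rail (roller at lane x = 28, y = 56 mm); pushed, it turns towards lane +y.
- roller_center (a point): Centre of the black roller on the free end of the roller arm: upright cylinder 24 mm in diameter, from 47.5 to 67.5 mm above the worktop. The flat steel arm, 12 mm wide, lies below it, 40 to 47 mm above the worktop. The space over the rail beside the roller is clear while the shuttle is near the park end.
- shuttle (a joint): Travel of the shuttle along its rail, m: 0 against the park stop, 0.19 home against the bumper. It starts between 0 and 0.03, cannot leave the rail and stays where it is left; 3 N moves it, about 8 N while its cam lifts the roller.
- push_plate (a point): Centre of the rear (lane -y) face of the shuttle's upright push plate: 60 mm across the lane, 12 mm thick, 62 to 117 mm above the worktop. Push it in lane +y to go home. This face is the rear end of the 140 mm long shuttle, which carries three tubes, tops 117 mm high, and a cam plate (50 to 62 mm high) with a slanted front corner on the switch side.
- rod_arm (a joint): Swing of the park switch's thin plain rod arm (no roller), rad: 0 at rest, springs both ways; to be left alone (more than 0.15 rad either way counts as moved).
- rod_tip (a point): Free end of the plain rod arm, 6 mm thick, 62 mm long, 45 mm above the worktop, lying along the lane at lane x = 75 mm, tip at lane y = -187 mm.
- reagent_vial_mid (a point): Centre of the bystander white screw-cap vial, 30 mm wide, 73 mm tall, standing beside the lane; to be left alone (moving it 30 mm or more counts as knocked).
- dropper_bottle_mid (a point): Centre of the bystander dropper bottle with black teat, 29 mm wide, 100 mm tall, standing beside the lane; to be left alone (moving it 30 mm or more counts as knocked).
- squat_vial_mid (a point): Centre of the bystander screw-cap vial, 31 mm wide, 60 mm tall, standing beside the lane; to be left alone (moving it 30 mm or more counts as knocked).

How it is judged:
On the way, in this order (a step that is already met when the one before it is completed fails the run):
1. the roller arm is pushed over past its click point while the shuttle stays near the park end (value of joint limit_arm above 0.42 rad and value of joint shuttle below 0.05 m), for 0.1 s.
2. the roller arm is let go and springs fully back, the shuttle still near the park end (value of joint limit_arm below 0.06 rad and value of joint shuttle below 0.05 m), for 0.2 s.
3. the shuttle is home and its cam holds the roller arm past the click point (value of joint shuttle above 0.182 m and value of joint limit_arm above 0.42 rad), for 0.2 s.
At the end, for the whole second after the job is handed in: The shuttle stands still within 8 mm of the home stop (travel over 0.182 m) and its cam holds the roller arm past the click point (over 0.42 rad), after the arm was tripped by hand and sprang back (all of step 3 and value of joint limit_arm below 0.8 rad and velocity of joint shuttle between -0.01 and 0.01 m/s); the robot touches nothing.
It fails at once if the roller arm is forced towards its end stop (over 0.80 rad) (value of joint limit_arm above 0.8 rad).
It fails at once if the plain rod arm of the other switch is moved (over 0.15 rad) (value of joint rod_arm above 0.15 rad or value of joint rod_arm below -0.15 rad).
It fails at once if the shuttle is slammed along (faster than 0.4 m/s) (velocity of joint shuttle above 0.4 m/s).
It fails at once if a bottle beside the lane is knocked (moved 30 mm or more) (distance of any of reagent_vial_mid, dropper_bottle_mid, squat_vial_mid from where it was at the start of the episode above 0.03 m).
It also fails if it takes over 51 s, if anything falls off the work surface, if the arm or the gripper's body presses on something with over 40 N, if the wrist force passes 120 N, or if a joint passes its speed limit or range.

### The arm

A 7-joint arm with a two-finger parallel gripper is mounted at the origin on the work surface; the furniture and walls round the work are solid. World frame = base frame: x ahead of the robot, y to its left, z up, the work surface at z = 0. Lengths are in m, angles in rad, forces in N, time in s.
With the tool pointing down it reaches from about 0.4 to 0.85 m from the base axis. Payload 10.4 kg.
Tool frame: the origin (TCP) lies between the finger pads; the fingertips stand tcp_to_tips ahead of it and the grasp point (between the pads) lies 8 mm behind it (tcp_to_tips is the distance from the TCP to the fingertips, in m); z points along the fingers, y is the line along which they close (so a half turn about z gives the same grasp; the last joint's range is limited). The gripper opens to 85 mm and grips with 20 to 120 N. Pads are 22 mm wide; open, the fingers measure 114 mm over their backs; the gripper's body (76 mm by 85 mm) begins 54 mm behind the grasp point. The pads swing forward as they close: fully open they stand 13 mm farther back than shut.
Start: joints at [1.209, 0.332, -0.065, 1.46, 0.022, 1.35, -0.088], TCP at [0.208, -0.589, 0.242] pointing down, gripper open.
Joint ranges: [-2.6, 2.6], [-0.5, 2.12], [-1.47, 1.34], [0.16, 2.42], [-1.27, 4.41], [0.06, 2.06], [-2.6, 2.6]. Speed limits (rad/s): [2.22, 2.22, 2.79, 2.79, 3.14, 3.14, 3.14].

### API

Orientations are given as a unit quaternion [x, y, z, w].
In Python, from workcell import * gives the robot as it stands.
- The arm moves only by the tool apply_moves, never from a script. Its argument "rows" is a list of rows, each an object of numbers: "x", "y", "z": the shift along the tool's x, y, z in mm; "ax", "ay", "az": the turn, a rotation vector about the tool's x, y, z in degrees; "gripper": the closure, from 0 (fully open) to 1 (shut). A call has 1 to 5 rows; each row shifts and turns the commanded pose from where the row before left it, along the tool's axes as they then stand; what a row does not reach is not made up. A row lasts 1/12 s, in which the tool goes at most 41.7 mm and 7.16 degrees, less where a joint would pass 70% of its speed; a pose out of reach is approached as far as the arm can. A call with a gripper value outside its range is refused whole. The fingers move at their own pace and stop on an object; "newtons" is the grip in N (left out, the last holds). Time passes only in rows, so rows that do not move let the fingers close. It gives the time, the measured TCP pose, the force, the opening and the grip force at its end, in the units of the state.
- get_obs(): the state, without advancing time (a new reading comes with each control period).
- camera(name): name is "side" or "top" or "wrist"; returns a dict with "color" (400x640x3 uint8, red, green, blue), "fov_y" (degrees; the focal length in pixels is half the picture's height over the tangent of half this angle, whatever the lens; pixels are square), "cx", "cy" (the principal point, pixels), "rvec" (rotation vector, rad) and "tvec" (3), from world to camera coordinates, as OpenCV has them. Camera axes: x right, y down, z forward; pixel columns grow to the right and rows downward; lengths in m; the calibration is good to about 2 mm. The wrist camera is an equidistant fisheye: a pixel r from the principal point sees the ray r / f radians off the axis. A picture is of the moment at which its call begins. There is no depth.
- hand_in(): hands the job in; it is judged then, once.
The state is a dict: "clock": time; "joint_pos": joint angles; "joint_velocities": joint speeds; "tau": joint torques, N m; "position": TCP position; "ee_rot": TCP orientation; "ft_force": force on the tool from outside, world axes, zero at the start; "torque": the same for the moment, N m; "grip_width": opening from 0.0 (shut) to 1.0 (fully open); "grasp_force": force on a finger pad.
Only numpy, scipy, OpenCV 4.12 (cv2) and the standard library are available. Lean on these libraries where they do the work, as an engineer would, in place of code of your own. Each camera call takes 0.05 s, during which the arm holds its last target. There are 200 camera calls.

## Working session

There is one attempt and no reset: what is moved stays moved. The work goes in short steps, Python scripts to look and compute and a tool call to move; the robot and the scene stay as the last step left them, time stands still between calls to the robot, and variables do not carry over. Pictures are saved under pics/ and viewed, at most 12 in all, crops included, and the job is handed in when it is done.

Besides the shell and the picture viewer there is one more tool, called after "Emit:" as name([rows], argument=value, ...), one row to a line, values as JSON. apply_moves: Moves the arm, as the interface text tells. Its arguments: {"type":"object","properties":{"rows":{"type":"array","items":{"type":"object","properties":{"x":{"type":"number"},"y":{"type":"number"},"z":{"type":"number"},"ax":{"type":"number"},"ay":{"type":"number"},"az":{"type":"number"},"gripper":{"type":"number"}}}},"newtons":{"type":"number"}},"required":["rows"]}

```bash
mkdir -p pics; ls
python3 - <<'E'
from workcell import *
import cv2
o=get_obs();print(o)
for n in("top","side"):
    c=camera(n);cv2.imwrite(f"pics/{n}0.png",c["color"][:,:,::-1]);print(n,{k:v for k,v in c.items() if k!="color"})
E
```

```text
pics
{'clock': 0.0, 'joint_pos': array([ 1.20943513,  0.33288913, -0.06469198,  1.46091457,  0.02161117,
        1.34992436, -0.08847784]), 'joint_velocities': array([ 0.00060335,  0.00010108,  0.00084751,  0.00046498, -0.00151254,
        0.00030339, -0.00016556]), 'tau': array([ 9.86532405e-05, -6.25450444e+01,  4.92239348e-02, -3.91593504e+01,
        1.61532493e-02,  9.89028078e-03,  1.83934617e-06]), 'position': array([ 0.20756849, -0.58914761,  0.24151791]), 'ee_rot': array([ 9.85685957e-01,  1.68590262e-01, -1.60601827e-04, -7.01632849e-04]), 'ft_force': array([-1.31496943, -0.08198994, -0.3653457 ]), 'torque': array([-0.02880119,  0.01457876, -0.01963579]), 'grasp_force': 0.0, 'grip_width': 1.002967339952307}
top {'fov_y': 43.9902306007792, 'cx': 317.01071969580937, 'cy': 206.85146314341688, 'rvec': array([ 2.11238403, -2.14618825,  0.18070018]), 'tvec': array([0.01670142, 0.55413165, 1.07674613])}
side {'fov_y': 55.47835899792347, 'cx': 327.8244010467105, 'cy': 200.4719736601036, 'rvec': array([ 0.5484879 , -2.60665539,  1.25410028]), 'tvec': array([0.50394807, 0.20516545, 0.72294284])}
```

View pics/top0.png

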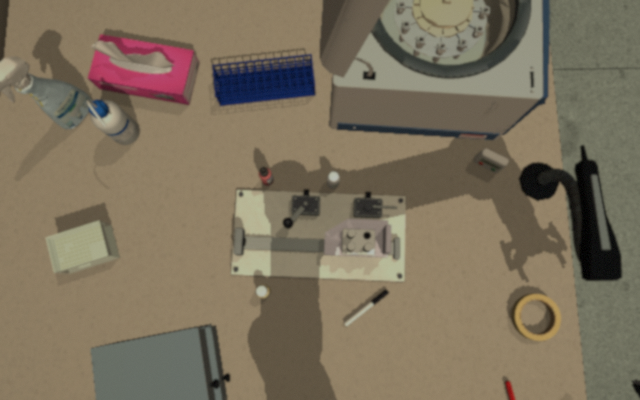

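View pics/side0.png

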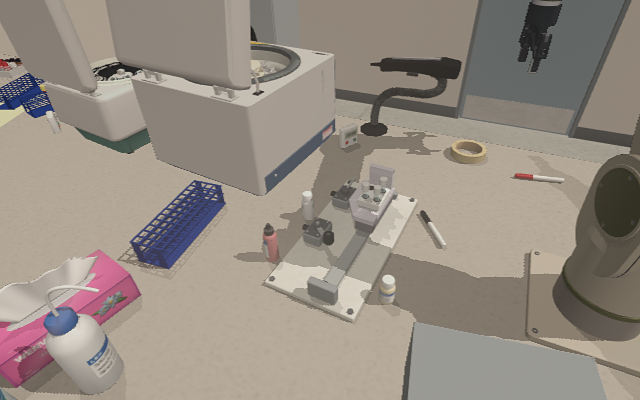

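The top view shows the lane plate with corners near (237,188), (406,196), (404,280) and (231,279). The home stop is at the left (238,240), the roller at (288,223), and the shuttle at the right with its push plate near (388,240). The rod arm is at (390,207). The bottles are at (265,176), (333,178) and (262,292).

```bash
cat > h.py <<'E'
import numpy as np, cv2
from scipy.spatial.transform import Rotation as R
def cam(c):
    f=200/np.tan(np.radians(c["fov_y"])/2); Rm=R.from_rotvec(c["rvec"]).as_matrix(); return f,Rm,np.array(c["tvec"])
def cast(c,uv,z,fish=False):
    f,Rm,t=cam(c); p=(np.array(uv,float)-[c["cx"],c["cy"]])/f
    if fish:
        r=np.linalg.norm(p); d=np.r_[p/max(r,1e-9)*np.sin(r),np.cos(r)]
    else: d=np.r_[p,1]
    o=-Rm.T@t; d=Rm.T@d; return o+d*(z-o[2])/d[2]
def proj(c,P,fish=False):
    f,Rm,t=cam(c); q=Rm@np.array(P)+t
    if fish:
        th=np.arctan2(np.hypot(*q[:2]),q[2]); return q[:2]/np.hypot(*q[:2])*th*f+[c["cx"],c["cy"]]
    return q[:2]/q[2]*f+[c["cx"],c["cy"]]
E
python3 - <<'E'
from workcell import *
from h import *
c=camera("top");im=c["color"]
crop=cv2.resize(im[160:310,220:420],None,fx=4,fy=4,interpolation=cv2.INTER_CUBIC)
cv2.imwrite("pics/crop.png",np.clip(crop[:,:,::-1].astype(float)*1.5,0,255).astype(np.uint8))
# plate mask: low saturation, brighter than bench
hsv=cv2.cvtColor(im,cv2.COLOR_RGB2HSV);roi=np.zeros(im.shape[:2],np.uint8);roi[180:290,225:412]=1
print(im[200,265],im[265,300],im[265,250],im[300,300],im[300,240])
for uv in [(237,188),(406,196),(404,280),(231,279)]: print(cast(c,uv,.012).round(3))
E
```

```text
[136 127 105] [139 127 104] [183 182 150] [97 86 68] [148 130 104]
[0.609 0.196 0.012]
[ 0.583 -0.202  0.012]
[ 0.388 -0.188  0.012]
[0.396 0.207 0.012]
```

View pics/crop.png

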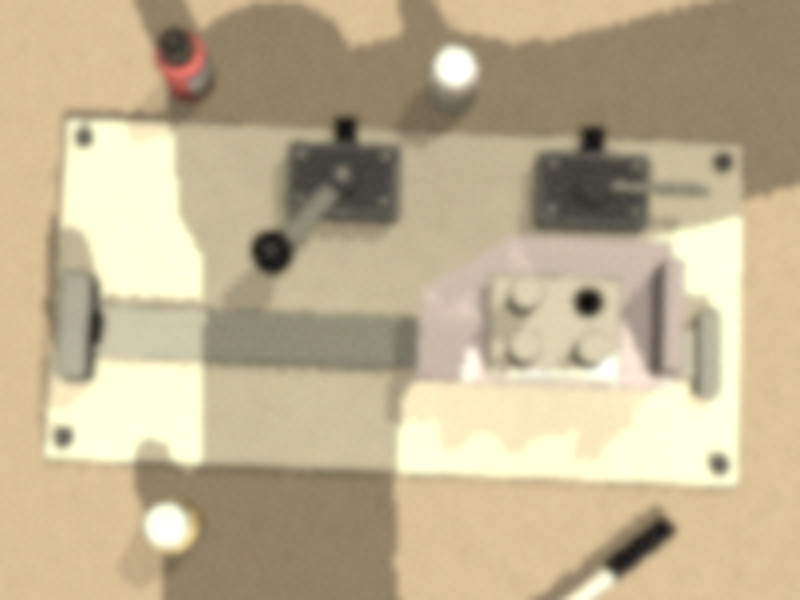

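Run:
```python
import workcell as w
from workcell import *
from h import *
print([n for n in dir(w) if n[0]!='_'], getattr(w,"tcp_to_tips",None))
c=camera("top")
uv=np.array([(66,118),(742,145),(740,486),(45,460)])/4+[220,160]-.375
W=np.array([cast(c,p,.012)[:2] for p in uv]);L=np.array([(100,200),(100,-200),(-100,-200),(-100,200)])/1000
a=W.mean(0);H=(L).T@(W-a);U,S,Vt=np.linalg.svd(H);M=Vt.T@U.T
print("origin",a,"yaw deg",np.degrees(np.arctan2(M[1,0],M[0,0])),"resid mm",((L@M.T+a-W)*1000).round(1))
np.savez("lane.npz",M=M,a=a)
tolane=lambda P:((np.array(P)[:2]-a)@M*1000).round(1)
px=lambda u,v:np.array([u,v])/4+[220,160]-.375
for n,p,z in [("roller",(271,251),.0675),("pushplate rear top mid",(683,318),.117),("pivot",(343,172),.045),("rodtip",(707,190),.045),("white vial",(455,68),.073),("dropper",(175,45),.1),("squat",(168,527),.06)]:
    P=cast(c,px(*p),z);print(n,P.round(3),tolane(P))
o=get_obs();e=R.from_quat(o["ee_rot"]);print(e.as_matrix().round(3))
```

```text
['MotionError', 'camera', 'get_obs', 'hand_in', 'tcp_to_tips'] 0.011
origin [0.49525686 0.00429231] yaw deg -3.0854193842407787 resid mm [[-0.4  0.2]
 [ 0.9 -1.1]
 [-0.6 -0.6]
 [ 0.   1.5]]
roller [0.517 0.074 0.068] [18. 71.]
pushplate rear top mid [ 0.471 -0.146  0.117] [ -16.3 -151. ]
pivot [0.565 0.034 0.045] [68.1 33.7]
rodtip [ 0.551 -0.173  0.045] [  65.5 -173.7]
white vial [ 0.618 -0.03   0.073] [124.6 -27.6]
dropper [0.627 0.124 0.1  ] [125.4 126.9]
squat [0.367 0.132 0.06 ] [-135.   120.3]
[[ 0.943  0.332 -0.   ]
 [ 0.332 -0.943  0.001]
 [-0.    -0.001 -1.   ]]
```

Run:
```python
from workcell import *
from h import *
d=np.load("lane.npz");M,a=d["M"],d["a"]
c=camera("side");im=c["color"]
lane=lambda x,y,z:np.r_[M@[x/1000,y/1000]+a,z/1000]
tolane=lambda P:((np.array(P)[:2]-a)@M*1000).round(1)
for n,uv,z in [("roller centre",(329,238),.0575),("home plate corner L",(266,283),.012),("corner near",(355,315),.012),("corner park",(418,201),.012)]:print(n,tolane(cast(c,uv,z)))
# overlays for check, with features shift
s=np.array([-8.7,14.4])
a2=a+M@(s/1000);np.savez("lane2.npz",M=M,a=a2);print("origin2",a2)
x=np.array([r for r in [0]])
crop=im[150:330,250:440].copy();crop=cv2.resize(crop,None,fx=3,fy=3,interpolation=cv2.INTER_CUBIC)
def P(x,y,z,col,s):
    q=proj(c,np.r_[M@[x/1000,y/1000]+s,z/1000]);cv2.circle(crop,tuple(int(k) for k in (q-[250,150])*3+1),4,col,1)
for (x,y,z) in [(28,56,67.5),(75,18.6,42),(75,-187,45)]:P(x,y,z,(255,0,0),a2);P(x,y,z,(0,0,255),a)
cv2.imwrite("pics/side1.png",crop[:,:,::-1])
```

```text
roller centre [15.  73.7]
home plate corner L [ 91.8 204.5]
corner near [-99.6 192.8]
corner park [-104.4 -188.2]
origin2 [0.48734455 0.01913971]
```

View pics/side1.png

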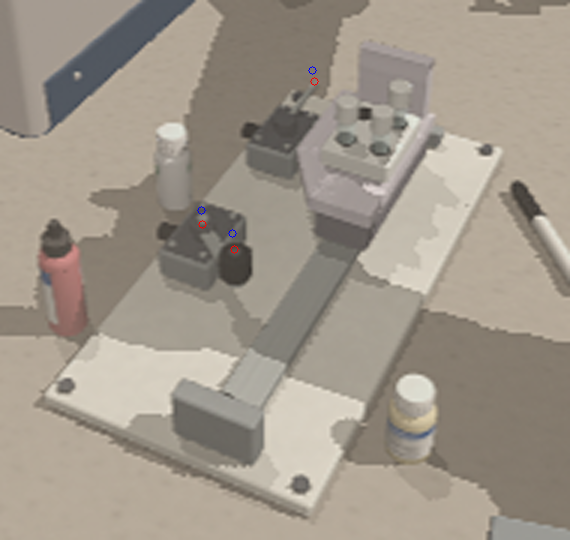

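Both views agree on the roller position: the red mark sits on the roller top at (233,250) in the crop. The lane origin is about (0.487, 0.019) with a yaw of -3.1°. Next I turn the tool parallel to the lane and travel there.

Emit:
apply_moves([
  {"az":5.6,"x":20,"gripper":1},
  {"az":5.6,"x":25},
  {"az":5.6,"x":25},
  {"az":5.7,"x":25},
  {"x":20,"y":-20},
], newtons=60)

```text
invalid input at $.rows[0]: expected keys x, y, z, ax, ay, az, gripper
```

Emit:
apply_moves([
  {"x":10,"y":-38},
  {"x":10,"y":-38},
  {"x":10,"y":-38},
  {"x":10,"y":-38},
  {"x":10,"y":-38},
])

```text
invalid input at $.rows[0]: expected keys x, y, z, ax, ay, az, gripper
```

Emit:
apply_moves([
  {"x":10,"y":-38},
  {"x":10,"y":-38},
  {"x":10,"y":-38},
  {"x":10,"y":-38},
  {"x":10,"y":-38},
])

```text
invalid input at $.rows[0]: expected keys x, y, z, ax, ay, az, gripper
```

Emit:
apply_moves([
  {"y":-38},
  {"y":-38},
  {"y":-38},
  {"y":-38},
  {"y":-30},
])

```text
invalid input at $.rows[0]: expected keys x, y, z, ax, ay, az, gripper
```

```bash
cat > st.py <<'E'
from workcell import *
from h import *
d=np.load("lane2.npz");M,a=d["M"],d["a"]
tolane=lambda P:((np.array(P)[:2]-a)@M*1000).round(1)
lane=lambda x,y,z:np.r_[M@[x/1000,y/1000]+a,z/1000]
def st():
    o=get_obs();m=R.from_quat(o["ee_rot"]).as_matrix();print("t",round(o["clock"],2),"lane",tolane(o["position"]),"tipz",round((o["position"][2]-.011)*1000,1),"yaw",np.degrees(np.arctan2(m[1,0],m[0,0])).round(2),"zax",m[:,2].round(3),"F",o["ft_force"].round(1),"g",o["grip_width"])
E
python3 -c "from st import *;st()"
```

```text
t 0.25 lane [-246.5 -622.6] tipz 231.0 yaw 19.41 zax [-0.     0.001 -1.   ] F [-0.6  0.8  0.4] g 1.0026342767276246
```

Emit:
apply_moves([
  {"x":20,"y":0,"z":0,"ax":0,"ay":0,"az":5.6,"gripper":1},
  {"x":25,"y":0,"z":0,"ax":0,"ay":0,"az":5.6,"gripper":1},
  {"x":25,"y":0,"z":0,"ax":0,"ay":0,"az":5.6,"gripper":1},
  {"x":25,"y":0,"z":0,"ax":0,"ay":0,"az":5.7,"gripper":1},
  {"x":20,"y":-20,"z":0,"ax":0,"ay":0,"az":0,"gripper":1},
], newtons=60)

```text
clock: 0.67
position: [0.3225, -0.5544, 0.2416]
ee_rot: [1.0, -0.031, -0.0, 0.0]
ft_force: [-0.5, 0.2, -0.6]
grip_width: 0.299
grasp_force: 0.0
```

Emit:
apply_moves([
  {"x":10,"y":-38,"z":0,"ax":0,"ay":0,"az":0,"gripper":1},
  {"x":10,"y":-38,"z":0,"ax":0,"ay":0,"az":0,"gripper":1},
  {"x":10,"y":-38,"z":0,"ax":0,"ay":0,"az":0,"gripper":1},
  {"x":10,"y":-38,"z":0,"ax":0,"ay":0,"az":0,"gripper":1},
  {"x":10,"y":-38,"z":0,"ax":0,"ay":0,"az":0,"gripper":1},
])

```text
clock: 1.08
position: [0.382, -0.3644, 0.2423]
ee_rot: [1.0, -0.027, -0.0, 0.0]
ft_force: [1.3, 0.4, 1.4]
grip_width: -0.001
grasp_force: 0.0
```

Emit:
apply_moves([
  {"x":10,"y":-38,"z":0,"ax":0,"ay":0,"az":0,"gripper":1},
  {"x":10,"y":-38,"z":0,"ax":0,"ay":0,"az":0,"gripper":1},
  {"x":10,"y":-38,"z":0,"ax":0,"ay":0,"az":0,"gripper":1},
  {"x":10,"y":-38,"z":0,"ax":0,"ay":0,"az":0,"gripper":1},
  {"x":10,"y":-38,"z":0,"ax":0,"ay":0,"az":0,"gripper":1},
])

```text
clock: 1.5
position: [0.4421, -0.1773, 0.2425]
ee_rot: [1.0, -0.027, 0.0, 0.0]
ft_force: [0.6, -1.2, -1.1]
grip_width: 0.001
grasp_force: 0.0
```

Emit:
apply_moves([
  {"x":0,"y":-38,"z":0,"ax":0,"ay":0,"az":0,"gripper":1},
  {"x":0,"y":-38,"z":0,"ax":0,"ay":0,"az":0,"gripper":1},
  {"x":0,"y":-38,"z":0,"ax":0,"ay":0,"az":0,"gripper":1},
  {"x":0,"y":-38,"z":0,"ax":0,"ay":0,"az":0,"gripper":1},
  {"x":0,"y":-38,"z":0,"ax":0,"ay":0,"az":0,"gripper":1},
])

```text
clock: 1.92
position: [0.4519, 0.0123, 0.2425]
ee_rot: [1.0, -0.027, 0.0, 0.0]
ft_force: [0.7, 0.3, -0.3]
grip_width: -0.001
grasp_force: 0.0
```

```bash
python3 -c "from st import *;st()"
```

```text
t 1.92 lane [-35.1  -8.7] tipz 231.5 yaw -3.09 zax [ 0.001 -0.001 -1.   ] F [ 0.7  0.3 -0.3] g -0.0012015213202431153
```

Emit:
apply_moves([
  {"x":13,"y":-37,"z":0,"ax":0,"ay":0,"az":0,"gripper":1},
  {"x":11,"y":-38,"z":0,"ax":0,"ay":0,"az":0,"gripper":1},
  {"x":0,"y":0,"z":40,"ax":0,"ay":0,"az":0,"gripper":1},
  {"x":0,"y":0,"z":40,"ax":0,"ay":0,"az":0,"gripper":1},
  {"x":0,"y":0,"z":40,"ax":0,"ay":0,"az":0,"gripper":1},
])

```text
clock: 2.33
position: [0.4805, 0.0849, 0.1213]
ee_rot: [1.0, -0.026, 0.001, -0.0]
ft_force: [0.0, -2.0, -0.4]
grip_width: 0.002
grasp_force: 0.0
```

Run:
```python
from st import *
st()
c=camera("wrist");im=c["color"].copy()
for p in [(28,56,67.5),(75,18.6,42),(-9,66,52)]:
    q=proj(c,lane(*p),True);print(p,q.round(0));cv2.circle(im,tuple(int(k) for k in q.round()),4,(255,0,0),1)
cv2.imwrite("pics/w1.png",im[:,:,::-1])
```

```text
t 2.33 lane [-10.4  65.3] tipz 110.3 yaw -3.0 zax [ 0.002  0.    -1.   ] F [ 0.  -2.  -0.4] g 0.0022512302877191223
(28, 56, 67.5) [335. 168.]
(75, 18.6, 42) [389.  93.]
(-9, 66, 52) [319. 215.]
```

View pics/w1.png

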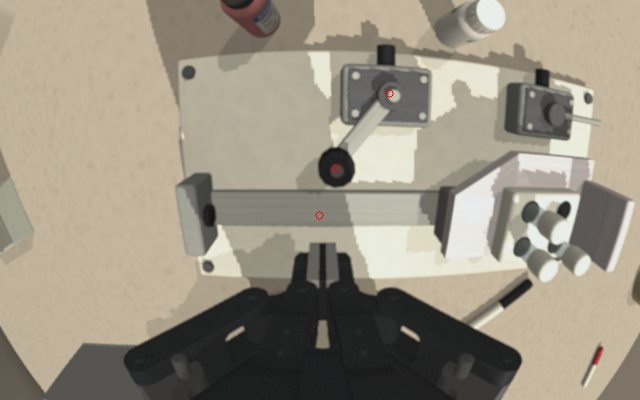

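The wrist view matches my model. The roller is at (335,168) and the pivot at (389,93), both on their predicted marks. I'll descend beside the roller.

Emit:
apply_moves([
  {"x":0,"y":7,"z":30,"ax":0,"ay":0,"az":0,"gripper":1},
  {"x":0,"y":0,"z":29,"ax":0,"ay":0,"az":0,"gripper":1},
  {"x":5,"y":0,"z":0,"ax":0,"ay":0,"az":0,"gripper":1},
  {"x":5,"y":0,"z":0,"ax":0,"ay":0,"az":0,"gripper":1},
  {"x":0,"y":0,"z":0,"ax":0,"ay":0,"az":0,"gripper":1},
])

```text
clock: 2.8
position: [0.4921, 0.0768, 0.0656]
ee_rot: [1.0, -0.027, 0.001, -0.0]
ft_force: [0.3, 0.4, 0.6]
grip_width: 0.003
grasp_force: 0.0
```

Emit:
apply_moves([
  {"x":5,"y":-3,"z":0,"ax":0,"ay":0,"az":0,"gripper":1},
  {"x":5,"y":-4,"z":0,"ax":0,"ay":0,"az":0,"gripper":1},
  {"x":5,"y":-3,"z":0,"ax":0,"ay":0,"az":0,"gripper":1},
  {"x":5,"y":-3,"z":0,"ax":0,"ay":0,"az":0,"gripper":1},
  {"x":0,"y":0,"z":0,"ax":0,"ay":0,"az":0,"gripper":1},
])

```text
clock: 3.22
position: [0.5115, 0.0896, 0.0638]
ee_rot: [1.0, -0.027, 0.0, -0.0]
ft_force: [-3.0, -0.1, 1.7]
grip_width: -0.003
grasp_force: 1.4
```

```bash
cat > ang.py <<'E'
from st import *
import sys
def roller(c,sv=None):
    # darkest round blob: among angles, score darkness at the predicted roller position
    im=cv2.GaussianBlur(cv2.cvtColor(c["color"],cv2.COLOR_RGB2GRAY),(9,9),0)
    L=[]
    for q in np.arange(-.1,.95,.05):
        t=.9-q;u,v=proj(c,lane(75-60*np.sin(t),18.6+60*np.cos(t),67.5),True).round().astype(int);L.append((round(q,2),int(im[v,u])))
    print(L)
if __name__=="__main__":
    st();c=camera("wrist");roller(c)
    if len(sys.argv)>1: cv2.imwrite(f"pics/{sys.argv[1]}.png",c["color"][:,:,::-1])
E
python3 ang.py w2
```

```text
t 3.22 lane [20.3 71.6] tipz 52.8 yaw -3.04 zax [ 0.001  0.001 -1.   ] F [-3.  -0.1  1.7] g -0.0031848877338225313
[(np.float64(-0.1), 125), (np.float64(-0.05), 104), (np.float64(0.0), 108), (np.float64(0.05), 88), (np.float64(0.1), 112), (np.float64(0.15), 145), (np.float64(0.2), 34), (np.float64(0.25), 36), (np.float64(0.3), 72), (np.float64(0.35), 73), (np.float64(0.4), 59), (np.float64(0.45), 33), (np.float64(0.5), 33), (np.float64(0.55), 29), (np.float64(0.6), 33), (np.float64(0.65), 170), (np.float64(0.7), 176), (np.float64(0.75), 174), (np.float64(0.8), 175), (np.float64(0.85), 178), (np.float64(0.9), 177)]
```

View pics/w2.png

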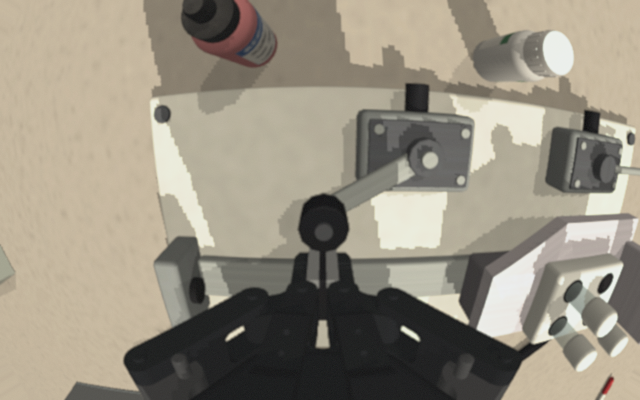

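The roller is pressed over to about 0.38–0.40 rad, with its hub at (323,232) squarely ahead of the fingertips. I'll push a further 8 mm, hold, and check.

Emit:
apply_moves([
  {"x":4,"y":-1,"z":0,"ax":0,"ay":0,"az":0,"gripper":1},
  {"x":4,"y":-1,"z":0,"ax":0,"ay":0,"az":0,"gripper":1},
  {"x":0,"y":0,"z":0,"ax":0,"ay":0,"az":0,"gripper":1},
  {"x":0,"y":0,"z":0,"ax":0,"ay":0,"az":0,"gripper":1},
  {"x":0,"y":0,"z":0,"ax":0,"ay":0,"az":0,"gripper":1},
])

```text
clock: 3.68
position: [0.5185, 0.0899, 0.0632]
ee_rot: [1.0, -0.027, -0.0, 0.0]
ft_force: [-2.1, 0.2, 1.9]
grip_width: -0.003
grasp_force: 1.5
```

```bash
python3 ang.py w3
```

```text
t 3.68 lane [27.3 72.4] tipz 52.2 yaw -3.09 zax [-0. -0. -1.] F [-2.1  0.2  1.9] g -0.002504060820790976
[(np.float64(-0.1), 133), (np.float64(-0.05), 129), (np.float64(0.0), 79), (np.float64(0.05), 40), (np.float64(0.1), 36), (np.float64(0.15), 41), (np.float64(0.2), 79), (np.float64(0.25), 99), (np.float64(0.3), 55), (np.float64(0.35), 32), (np.float64(0.4), 58), (np.float64(0.45), 72), (np.float64(0.5), 71), (np.float64(0.55), 41), (np.float64(0.6), 33), (np.float64(0.65), 33), (np.float64(0.7), 25), (np.float64(0.75), 79), (np.float64(0.8), 173), (np.float64(0.85), 176), (np.float64(0.9), 178)]
```

Emit:
apply_moves([
  {"x":4,"y":-1,"z":0,"ax":0,"ay":0,"az":0,"gripper":1},
  {"x":1,"y":0,"z":0,"ax":0,"ay":0,"az":0,"gripper":1},
  {"x":0,"y":0,"z":0,"ax":0,"ay":0,"az":0,"gripper":1},
  {"x":0,"y":0,"z":0,"ax":0,"ay":0,"az":0,"gripper":1},
  {"x":0,"y":0,"z":0,"ax":0,"ay":0,"az":0,"gripper":1},
])

```text
clock: 4.15
position: [0.5236, 0.0908, 0.0633]
ee_rot: [1.0, -0.027, -0.0, 0.0]
ft_force: [-3.4, -0.6, 2.0]
grip_width: 0.001
grasp_force: 1.6
```

```bash
python3 ang.py w4
```

```text
t 4.15 lane [32.3 73.5] tipz 52.3 yaw -3.09 zax [-0. -0. -1.] F [-3.4 -0.6  2. ] g 0.0012844569228525231
[(np.float64(-0.1), 133), (np.float64(-0.05), 131), (np.float64(0.0), 98), (np.float64(0.05), 42), (np.float64(0.1), 33), (np.float64(0.15), 35), (np.float64(0.2), 63), (np.float64(0.25), 97), (np.float64(0.3), 99), (np.float64(0.35), 85), (np.float64(0.4), 36), (np.float64(0.45), 35), (np.float64(0.5), 69), (np.float64(0.55), 72), (np.float64(0.6), 69), (np.float64(0.65), 34), (np.float64(0.7), 33), (np.float64(0.75), 33), (np.float64(0.8), 24), (np.float64(0.85), 99), (np.float64(0.9), 177)]
```

The roller arm is at about 0.57 rad, past the click and below the forced limit. I'll release it and rise.

Emit:
apply_moves([
  {"x":-10,"y":3,"z":0,"ax":0,"ay":0,"az":0,"gripper":1},
  {"x":-12,"y":4,"z":0,"ax":0,"ay":0,"az":0,"gripper":1},
  {"x":-12,"y":4,"z":0,"ax":0,"ay":0,"az":0,"gripper":1},
  {"x":-12,"y":4,"z":0,"ax":0,"ay":0,"az":0,"gripper":1},
  {"x":-2,"y":0,"z":-40,"ax":0,"ay":0,"az":0,"gripper":1},
])

```text
clock: 4.62
position: [0.4699, 0.0766, 0.098]
ee_rot: [1.0, -0.027, -0.005, 0.001]
ft_force: [0.1, -0.6, -0.2]
grip_width: 0.001
grasp_force: 0.0
```

Emit:
apply_moves([
  {"x":0,"y":0,"z":-40,"ax":0,"ay":0,"az":0,"gripper":1},
  {"x":0,"y":0,"z":-35,"ax":0,"ay":0,"az":0,"gripper":1},
  {"x":0,"y":0,"z":0,"ax":0,"ay":0,"az":0,"gripper":1},
])

```text
clock: 4.87
position: [0.4786, 0.0793, 0.1853]
ee_rot: [1.0, -0.027, 0.006, -0.0]
ft_force: [0.2, 0.7, 0.0]
grip_width: 0.005
grasp_force: 0.0
```

```bash
python3 ang.py w5
```

```text
t 4.87 lane [-12.   59.6] tipz 174.3 yaw -3.08 zax [ 0.011  0.    -1.   ] F [0.2 0.7 0. ] g 0.005262037023230935
[(np.float64(-0.1), 64), (np.float64(-0.05), 95), (np.float64(0.0), 95), (np.float64(0.05), 53), (np.float64(0.1), 43), (np.float64(0.15), 61), (np.float64(0.2), 171), (np.float64(0.25), 228), (np.float64(0.3), 230), (np.float64(0.35), 230), (np.float64(0.4), 229), (np.float64(0.45), 226), (np.float64(0.5), 216), (np.float64(0.55), 197), (np.float64(0.6), 186), (np.float64(0.65), 180), (np.float64(0.7), 173), (np.float64(0.75), 172), (np.float64(0.8), 172), (np.float64(0.85), 185), (np.float64(0.9), 202)]
```

View pics/w5.png

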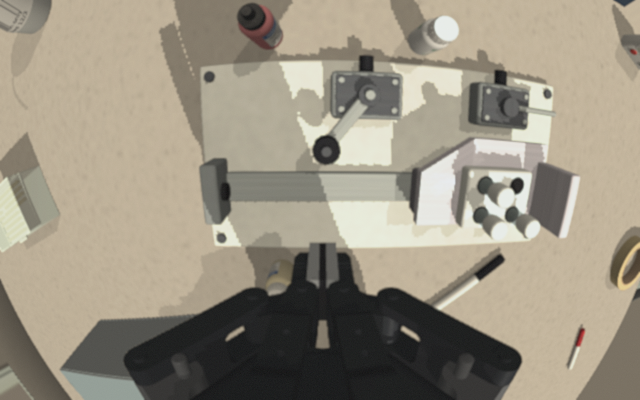

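The roller is back at rest at (326,148) and the shuttle hasn't moved; its push plate is around (558,200). I'll go round behind it.

Emit:
apply_moves([
  {"x":0,"y":38,"z":0,"ax":0,"ay":0,"az":0,"gripper":1},
  {"x":0,"y":38,"z":0,"ax":0,"ay":0,"az":0,"gripper":1},
  {"x":0,"y":38,"z":0,"ax":0,"ay":0,"az":0,"gripper":1},
  {"x":0,"y":38,"z":0,"ax":0,"ay":0,"az":0,"gripper":1},
  {"x":0,"y":38,"z":0,"ax":0,"ay":0,"az":0,"gripper":1},
])

```text
clock: 5.33
position: [0.4642, -0.1133, 0.1778]
ee_rot: [1.0, -0.027, 0.0, 0.0]
ft_force: [1.1, 0.3, 0.3]
grip_width: 0.0
grasp_force: 0.0
```

Emit:
apply_moves([
  {"x":0,"y":38,"z":0,"ax":0,"ay":0,"az":0,"gripper":1},
  {"x":0,"y":38,"z":0,"ax":0,"ay":0,"az":0,"gripper":1},
  {"x":0,"y":12,"z":0,"ax":0,"ay":0,"az":0,"gripper":1},
  {"x":0,"y":0,"z":0,"ax":0,"ay":0,"az":0,"gripper":1},
])

```text
clock: 5.67
position: [0.4589, -0.2032, 0.1774]
ee_rot: [1.0, -0.03, -0.0, 0.0]
ft_force: [0.2, 0.4, 0.1]
grip_width: -0.001
grasp_force: 0.0
```

Run:
```python
from st import *
st()
c=camera("wrist");im=c["color"].copy()
for p in [(14,-165,117),(-46,-165,117)]:
    q=proj(c,lane(*p),True);print(q.round(0));cv2.circle(im,tuple(int(k) for k in q.round()),4,(255,0,0),1)
cv2.imwrite("pics/w6.png",im[:,:,::-1])
```

```text
t 5.67 lane [ -16.4 -223.5] tipz 166.4 yaw -3.43 zax [-0.001 -0.001 -1.   ] F [0.2 0.4 0.1] g -0.001219295666715143
[231. 179.]
[241. 258.]
```

View pics/w6.png

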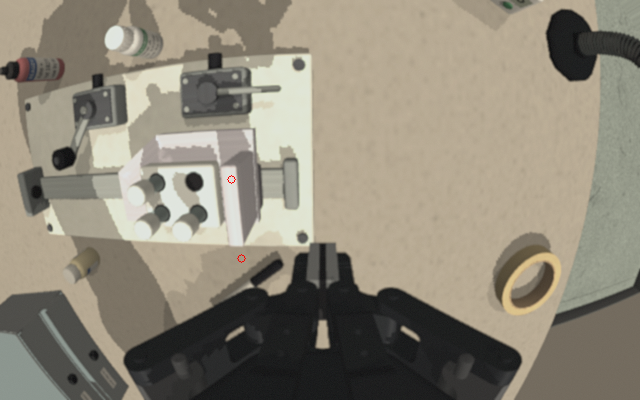

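The push plate's rear top edge runs from (238,165) to (244,243). The fingers are behind it at x inside the plate's span, so I'll lower and start pushing gently.

Emit:
apply_moves([
  {"x":4,"y":0,"z":40,"ax":0,"ay":0,"az":0,"gripper":1},
  {"x":4,"y":0,"z":40,"ax":0,"ay":0,"az":0,"gripper":1},
  {"x":0,"y":0,"z":6,"ax":0,"ay":0,"az":0,"gripper":1},
  {"x":0,"y":-10,"z":0,"ax":0,"ay":0,"az":0,"gripper":1},
  {"x":0,"y":-10,"z":0,"ax":0,"ay":0,"az":0,"gripper":1},
])

```text
clock: 6.13
position: [0.4695, -0.1781, 0.0934]
ee_rot: [1.0, -0.027, 0.0, -0.0]
ft_force: [1.5, 0.5, 1.1]
grip_width: 0.001
grasp_force: 0.0
```

Emit:
apply_moves([
  {"x":0,"y":-8,"z":0,"ax":0,"ay":0,"az":0,"gripper":1},
  {"x":0,"y":-8,"z":0,"ax":0,"ay":0,"az":0,"gripper":1},
  {"x":0,"y":-8,"z":0,"ax":0,"ay":0,"az":0,"gripper":1},
  {"x":0,"y":-8,"z":0,"ax":0,"ay":0,"az":0,"gripper":1},
  {"x":0,"y":-8,"z":0,"ax":0,"ay":0,"az":0,"gripper":1},
])

```text
clock: 6.55
position: [0.4718, -0.1395, 0.0933]
ee_rot: [1.0, -0.027, 0.001, 0.001]
ft_force: [0.8, -3.6, 2.6]
grip_width: -0.002
grasp_force: 1.5
```

Emit:
apply_moves([
  {"x":0,"y":-8,"z":0,"ax":0,"ay":0,"az":0,"gripper":1},
  {"x":0,"y":-8,"z":0,"ax":0,"ay":0,"az":0,"gripper":1},
  {"x":0,"y":-8,"z":0,"ax":0,"ay":0,"az":0,"gripper":1},
  {"x":0,"y":-8,"z":0,"ax":0,"ay":0,"az":0,"gripper":1},
  {"x":0,"y":-8,"z":0,"ax":0,"ay":0,"az":0,"gripper":1},
])

```text
clock: 6.97
position: [0.4733, -0.099, 0.0923]
ee_rot: [1.0, -0.027, 0.0, 0.0]
ft_force: [1.4, -3.6, 1.7]
grip_width: 0.001
grasp_force: 1.5
```

```bash
python3 ang.py w7
```

```text
t 6.97 lane [  -7.6 -118.7] tipz 81.3 yaw -3.09 zax [ 0. -0. -1.] F [ 1.4 -3.6  1.7] g 0.0007760156713441957
[(np.float64(-0.1), 32), (np.float64(-0.05), 49), (np.float64(0.0), 55), (np.float64(0.05), 51), (np.float64(0.1), 33), (np.float64(0.15), 85), (np.float64(0.2), 154), (np.float64(0.25), 164), (np.float64(0.3), 164), (np.float64(0.35), 165), (np.float64(0.4), 165), (np.float64(0.45), 166), (np.float64(0.5), 166), (np.float64(0.55), 166), (np.float64(0.6), 165), (np.float64(0.65), 165), (np.float64(0.7), 165), (np.float64(0.75), 165), (np.float64(0.8), 165), (np.float64(0.85), 166), (np.float64(0.9), 166)]
```

View pics/w7.png

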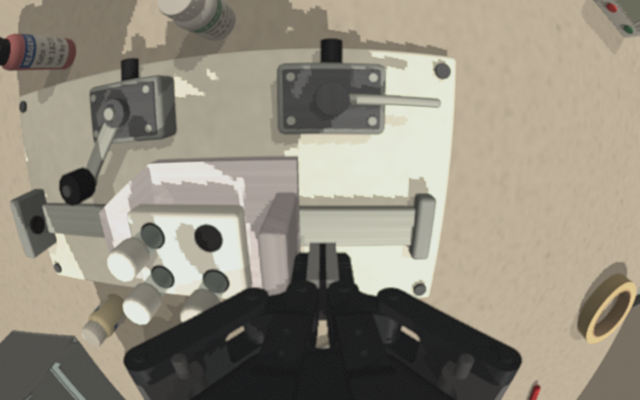

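The push plate at (280,245) is against the fingers and the shuttle slides at about 3.6 N. I'll continue.

Emit:
apply_moves([
  {"x":0,"y":-8,"z":0,"ax":0,"ay":0,"az":0,"gripper":1},
  {"x":0,"y":-8,"z":0,"ax":0,"ay":0,"az":0,"gripper":1},
  {"x":0,"y":-8,"z":0,"ax":0,"ay":0,"az":0,"gripper":1},
  {"x":0,"y":-8,"z":0,"ax":0,"ay":0,"az":0,"gripper":1},
  {"x":0,"y":-8,"z":0,"ax":0,"ay":0,"az":0,"gripper":1},
])

```text
clock: 7.43
position: [0.4754, -0.0592, 0.0922]
ee_rot: [1.0, -0.027, -0.0, 0.0]
ft_force: [0.7, -3.9, 0.2]
grip_width: 0.0
grasp_force: 2.0
```

Emit:
apply_moves([
  {"x":0,"y":-8,"z":0,"ax":0,"ay":0,"az":0,"gripper":1},
  {"x":0,"y":-8,"z":0,"ax":0,"ay":0,"az":0,"gripper":1},
  {"x":0,"y":-8,"z":0,"ax":0,"ay":0,"az":0,"gripper":1},
  {"x":0,"y":-8,"z":0,"ax":0,"ay":0,"az":0,"gripper":1},
  {"x":0,"y":-5,"z":0,"ax":0,"ay":0,"az":0,"gripper":1},
])

```text
clock: 7.85
position: [0.4775, -0.0217, 0.0922]
ee_rot: [1.0, -0.027, 0.0, -0.0]
ft_force: [2.3, -3.4, -1.3]
grip_width: -0.001
grasp_force: 2.0
```

Emit:
apply_moves([
  {"x":0,"y":-4,"z":0,"ax":0,"ay":0,"az":0,"gripper":1},
  {"x":0,"y":-4,"z":0,"ax":0,"ay":0,"az":0,"gripper":1},
  {"x":0,"y":-4,"z":0,"ax":0,"ay":0,"az":0,"gripper":1},
])

```text
clock: 8.1
position: [0.4781, -0.0107, 0.0923]
ee_rot: [1.0, -0.027, -0.0, 0.0]
ft_force: [1.3, -3.4, 0.4]
grip_width: -0.002
grasp_force: 1.6
```

```bash
python3 ang.py w8
```

```text
t 8.1 lane [ -7.6 -30.3] tipz 81.3 yaw -3.11 zax [-0. -0. -1.] F [ 1.3 -3.4  0.4] g -0.0021209379510831873
[(np.float64(-0.1), 166), (np.float64(-0.05), 166), (np.float64(0.0), 166), (np.float64(0.05), 167), (np.float64(0.1), 166), (np.float64(0.15), 169), (np.float64(0.2), 172), (np.float64(0.25), 173), (np.float64(0.3), 139), (np.float64(0.35), 41), (np.float64(0.4), 31), (np.float64(0.45), 40), (np.float64(0.5), 67), (np.float64(0.55), 67), (np.float64(0.6), 43), (np.float64(0.65), 31), (np.float64(0.7), 85), (np.float64(0.75), 168), (np.float64(0.8), 169), (np.float64(0.85), 170), (np.float64(0.9), 170)]
```

View pics/w8.png

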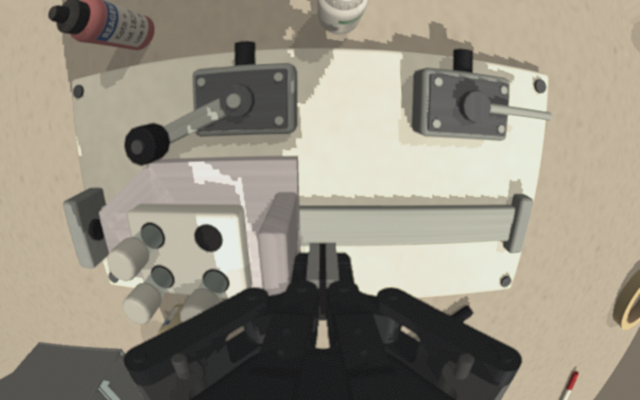

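The cam now holds the roller over at about 0.53 rad, and the shuttle front is short of the bumper at (97,228). I'll creep on until the force rises.

Emit:
apply_moves([
  {"x":0,"y":-4,"z":0,"ax":0,"ay":0,"az":0,"gripper":1},
  {"x":0,"y":-4,"z":0,"ax":0,"ay":0,"az":0,"gripper":1},
  {"x":0,"y":-4,"z":0,"ax":0,"ay":0,"az":0,"gripper":1},
])

```text
clock: 8.4
position: [0.4787, 0.0015, 0.0923]
ee_rot: [1.0, -0.027, -0.0, -0.0]
ft_force: [1.1, -3.2, -0.5]
grip_width: 0.002
grasp_force: 1.5
```

Emit:
apply_moves([
  {"x":0,"y":-2,"z":0,"ax":0,"ay":0,"az":0,"gripper":1},
  {"x":0,"y":-2,"z":0,"ax":0,"ay":0,"az":0,"gripper":1},
])

```text
clock: 8.57
position: [0.4789, 0.0055, 0.0923]
ee_rot: [1.0, -0.027, 0.0, -0.0]
ft_force: [0.9, -2.0, -0.1]
grip_width: -0.001
grasp_force: 1.2
```

```bash
python3 ang.py w9
```

```text
t 8.57 lane [ -7.7 -14.1] tipz 81.3 yaw -3.07 zax [ 0.  0. -1.] F [ 0.9 -2.  -0.1] g -0.001179326756921748
[(np.float64(-0.1), 167), (np.float64(-0.05), 167), (np.float64(0.0), 168), (np.float64(0.05), 168), (np.float64(0.1), 166), (np.float64(0.15), 169), (np.float64(0.2), 171), (np.float64(0.25), 169), (np.float64(0.3), 157), (np.float64(0.35), 53), (np.float64(0.4), 31), (np.float64(0.45), 38), (np.float64(0.5), 69), (np.float64(0.55), 70), (np.float64(0.6), 48), (np.float64(0.65), 32), (np.float64(0.7), 61), (np.float64(0.75), 170), (np.float64(0.8), 171), (np.float64(0.85), 171), (np.float64(0.9), 170)]
```

Emit:
apply_moves([
  {"x":0,"y":-2,"z":0,"ax":0,"ay":0,"az":0,"gripper":1},
  {"x":0,"y":-2,"z":0,"ax":0,"ay":0,"az":0,"gripper":1},
])

```text
clock: 8.78
position: [0.4791, 0.009, 0.0923]
ee_rot: [1.0, -0.027, -0.0, 0.0]
ft_force: [0.6, -2.9, 0.3]
grip_width: 0.002
grasp_force: 1.3
```

Emit:
apply_moves([
  {"x":0,"y":-2,"z":0,"ax":0,"ay":0,"az":0,"gripper":1},
  {"x":0,"y":0,"z":0,"ax":0,"ay":0,"az":0,"gripper":1},
])

```text
clock: 8.95
position: [0.4793, 0.0115, 0.0923]
ee_rot: [1.0, -0.027, 0.0, -0.0]
ft_force: [-0.0, -1.0, -0.7]
grip_width: -0.002
grasp_force: 0.3
```

Emit:
apply_moves([
  {"x":0,"y":-1.5,"z":0,"ax":0,"ay":0,"az":0,"gripper":1},
  {"x":0,"y":0,"z":0,"ax":0,"ay":0,"az":0,"gripper":1},
])

```text
clock: 9.12
position: [0.4793, 0.0128, 0.0923]
ee_rot: [1.0, -0.027, -0.0, -0.0]
ft_force: [-0.5, -0.9, -0.6]
grip_width: 0.004
grasp_force: 0.7
```

Still no stop. I'll continue in small steps.

Emit:
apply_moves([
  {"x":0,"y":-1.5,"z":0,"ax":0,"ay":0,"az":0,"gripper":1},
  {"x":0,"y":-1.5,"z":0,"ax":0,"ay":0,"az":0,"gripper":1},
])

```text
clock: 9.28
position: [0.4795, 0.0155, 0.0923]
ee_rot: [1.0, -0.027, -0.0, 0.0]
ft_force: [0.4, -2.5, 0.1]
grip_width: -0.0
grasp_force: 1.4
```

Emit:
apply_moves([
  {"x":0,"y":-1.5,"z":0,"ax":0,"ay":0,"az":0,"gripper":1},
  {"x":0,"y":0,"z":0,"ax":0,"ay":0,"az":0,"gripper":1},
])

```text
clock: 9.45
position: [0.4795, 0.0165, 0.0923]
ee_rot: [1.0, -0.027, -0.0, 0.001]
ft_force: [-0.2, -4.9, 1.1]
grip_width: -0.005
grasp_force: 2.8
```

```bash
python3 ang.py w10
```

```text
t 9.45 lane [-7.7 -3.1] tipz 81.3 yaw -3.11 zax [-0.    -0.001 -1.   ] F [-0.2 -4.9  1.1] g -0.004615674221387177
[(np.float64(-0.1), 169), (np.float64(-0.05), 169), (np.float64(0.0), 169), (np.float64(0.05), 169), (np.float64(0.1), 167), (np.float64(0.15), 170), (np.float64(0.2), 173), (np.float64(0.25), 170), (np.float64(0.3), 162), (np.float64(0.35), 44), (np.float64(0.4), 31), (np.float64(0.45), 40), (np.float64(0.5), 69), (np.float64(0.55), 70), (np.float64(0.6), 42), (np.float64(0.65), 32), (np.float64(0.7), 63), (np.float64(0.75), 167), (np.float64(0.8), 173), (np.float64(0.85), 173), (np.float64(0.9), 173)]
```

View pics/w10.png

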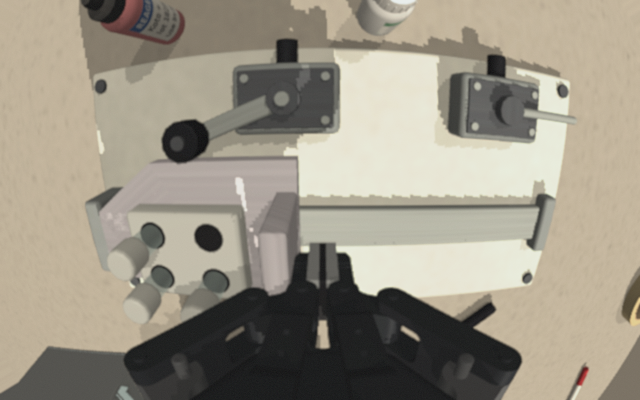

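The shuttle front now covers the bumper at (105,230), the arm is held at about 0.53 rad, and the force is rising. I'll seat it a little more, then back away.

Emit:
apply_moves([
  {"x":0,"y":-1,"z":0,"ax":0,"ay":0,"az":0,"gripper":1},
  {"x":0,"y":0,"z":0,"ax":0,"ay":0,"az":0,"gripper":1},
])

```text
clock: 9.67
position: [0.4795, 0.0165, 0.0923]
ee_rot: [1.0, -0.028, -0.0, 0.001]
ft_force: [-0.7, -8.9, 3.1]
grip_width: -0.001
grasp_force: 4.4
```

Emit:
apply_moves([
  {"x":0,"y":-1,"z":0,"ax":0,"ay":0,"az":0,"gripper":1},
  {"x":0,"y":0,"z":0,"ax":0,"ay":0,"az":0,"gripper":1},
  {"x":0,"y":0,"z":0,"ax":0,"ay":0,"az":0,"gripper":1},
])

```text
clock: 9.92
position: [0.4795, 0.0166, 0.0923]
ee_rot: [1.0, -0.028, -0.0, 0.001]
ft_force: [-1.8, -11.8, 4.0]
grip_width: 0.002
grasp_force: 6.1
```

The position no longer changes while the force climbs, so the shuttle is against the stop. I'll back off.

Emit:
apply_moves([
  {"x":0,"y":5,"z":0,"ax":0,"ay":0,"az":0,"gripper":1},
  {"x":0,"y":15,"z":0,"ax":0,"ay":0,"az":0,"gripper":1},
  {"x":0,"y":20,"z":0,"ax":0,"ay":0,"az":0,"gripper":1},
  {"x":0,"y":10,"z":-30,"ax":0,"ay":0,"az":0,"gripper":1},
  {"x":0,"y":0,"z":-40,"ax":0,"ay":0,"az":0,"gripper":1},
])

```text
clock: 10.33
position: [0.4746, -0.0326, 0.1603]
ee_rot: [1.0, -0.028, -0.003, -0.001]
ft_force: [1.2, -0.6, -0.0]
grip_width: 0.002
grasp_force: 0.0
```

Emit:
apply_moves([
  {"x":0,"y":0,"z":-30,"ax":0,"ay":0,"az":0,"gripper":1},
  {"x":0,"y":0,"z":0,"ax":0,"ay":0,"az":0,"gripper":1},
  {"x":0,"y":0,"z":0,"ax":0,"ay":0,"az":0,"gripper":1},
  {"x":0,"y":0,"z":0,"ax":0,"ay":0,"az":0,"gripper":1},
])

```text
clock: 10.67
position: [0.4767, -0.0304, 0.1918]
ee_rot: [1.0, -0.027, -0.0, -0.0]
ft_force: [0.8, -0.2, -0.3]
grip_width: -0.002
grasp_force: 0.0
```

```bash
python3 ang.py w11; python3 -c "
from workcell import *
print(hand_in())"
```

```text
t 10.67 lane [ -7.9 -50.1] tipz 180.8 yaw -3.05 zax [-0.  0. -1.] F [ 0.8 -0.2 -0.3] g -0.001562610386569143
[(np.float64(-0.1), 161), (np.float64(-0.05), 161), (np.float64(0.0), 166), (np.float64(0.05), 183), (np.float64(0.1), 214), (np.float64(0.15), 217), (np.float64(0.2), 213), (np.float64(0.25), 195), (np.float64(0.3), 154), (np.float64(0.35), 60), (np.float64(0.4), 33), (np.float64(0.45), 43), (np.float64(0.5), 60), (np.float64(0.55), 62), (np.float64(0.6), 42), (np.float64(0.65), 34), (np.float64(0.7), 84), (np.float64(0.75), 146), (np.float64(0.8), 165), (np.float64(0.85), 165), (np.float64(0.9), 164)]
the job is handed in; nothing more can be done
None
```

The job is handed in, with no verdict returned: I pushed the roller arm to about 0.57 rad by hand and it sprang fully back, then slid the shuttle home against its stop, where the cam holds the arm at about 0.53 rad and the gripper is clear.

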